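Right two fallen round-bottom flasks and shut their keepers

ROBOT

A 6-joint arm with a two-finger parallel gripper is mounted at the origin on the work surface. World frame = base frame: x ahead of the robot, y to its left, z up, the work surface at z = 0. Lengths are in mm, angles in rad, forces in N, time in s.
With the tool pointing down it reaches from about 350 to 975 mm from the base axis. Payload 7.1 kg.
Tool frame: the origin (TCP) lies at the very end of the fingers, on their centre line; the grasp point (between the pads) lies 19 mm behind it; x points along the fingers, y is the direction in which the jaws open and shut, and the axes are right-handed (so a half turn about x gives the same grasp; the last joint's range is limited). The gripper opens to 88 mm and grips with 3 to 60 N. Pads are 20 mm wide; open, the fingers measure 115 mm over their backs; the gripper's body (75 mm by 178 mm) begins 61 mm behind the grasp point.
Start: joints at [1.253, 0.423, 1.63, -0, 1.089, -0.019], TCP at [183.952, 597.299, 222.675] pointing down, gripper open.
Joint ranges: [-3, 3], [-0.9, 2.11], [0.09, 2.58], [-1.31, 4.45], [0.11, 2.69], [-2.54, 2.54]. Speed limits (rad/s): [2.39, 2.39, 3.01, 3.14, 3.14, 3.14].

INTERFACE

Orientations are given as a rotation vector (axis times angle).
In Python, from workcell import ctrl gives the robot as it stands. The module is installed in compiled form; this text tells all that it offers.
- The arm moves only by the tool carry_out, never from a script. Its argument "commands" is a list of rows, each a list of 6 numbers: the shift along the tool's x, y, z in m, then the turn, a rotation vector about the tool's x, y, z in degrees. In form: [[tx, ty, tz, rx, ry, rz], ...]. A call has 1 to 8 rows; each row shifts and turns the pose as measured when the row begins, along the tool's axes as they then stand; what a row does not reach is not made up. A row lasts 1/8 s, in which the tool goes at most 62.5 mm and 10.7 degrees, less where a joint would pass 70% of its speed; a pose out of reach is approached as far as the arm can. A call with a gripper value outside its range is refused whole. "grip" is the closure, from 0 (fully open) to 1 (shut), set as the call begins (left out, the last holds). The fingers move at their own pace and stop on an object; the grip force is fixed at half the most. Time passes only in rows, so rows that do not move let the fingers close. It gives the time, the measured TCP pose, the force and the opening at its end, in the units of the state.
- ctrl.get_obs(): the state, without advancing time (a new reading comes with each control period).
- ctrl.get_image(name): name is "scene" or "top"; returns a dict with "pixels" (384x512x3 uint8, blue, green, red), "intrinsics" (3x3 intrinsics, pixels), "rvec" (rotation vector, rad) and "tvec" (3), from world to camera coordinates, as OpenCV has them. Camera axes: x right, y down, z forward; pixel columns grow to the right and rows downward; lengths in mm; the calibration is good to about 2 mm. A picture is of the moment at which its call begins. There is no depth.
- ctrl.close_job(): hands the job in, once; it reports no verdict.
The state is a dict: "t": time; "qpos": joint angles; "qvel": joint speeds; "joint_torque": joint torques, N m; "ee_pos": TCP position; "orientation": TCP orientation; "ft_force": force on the tool from outside, world axes, zero at the start; "moment": the same for the moment, N m; "width": finger opening in mm.
Only numpy, scipy, OpenCV 4.12 (cv2) and the standard library are available. Lean on these libraries where they do the work, as an engineer would, in place of code of your own. Each camera call takes 0.05 s, during which the arm holds its last target. There are 200 camera calls.

TASK

Both stoppered round-bottom flasks have fallen over in their cups: gently stand each one upright in its own cup, seated as it is, and swing its blue keeper arm fully shut so that the fork stands round the neck. Do not lift the flasks out of their cups, and leave the other things on the desk where they are.

Things in the scene. Friction and masses are not known exactly. Their poses are not given: they have to be found in the camera images.
- holder_a: fixed holder of the amber flask: grey base plate 90 x 152 x 10 mm, white cup (80 mm outside, 70 mm inside, rim 58 mm above the desk) with a cork ring seat inside, and a steel post. Origin: on the desk on the cup's axis, z up; the post stands at the holder's own (0, +95 mm) and carries the keeper arm
- holder_a_seat (a point): where the bulb's centre lies when seated in this cup, 51 mm above the desk, on the cup's axis. The fallen flask leans about 57 degrees on the cup's rim, to any side from the holder's own -x (or up to 20 degrees from that towards the post) round to its -y, away from the post. Seat friction holds it at any angle it is left; push the stopper up and in along an arc, a level push jams
- flask_a_bulb (a point): amber glass round-bottom flask with fixed red stopper, 0.13 to 0.21 kg, 122 mm tall, fallen over in its cup, its bulb still in the seat. This point: centre of the round bulb (64 mm diameter); its z axis runs along the neck. Neck 26 mm diameter up to 72 mm above this point; stopper 30 mm diameter, from 72 to its top at 90 mm
- keeper_a (a joint): angle of the blue keeper arm on the post of holder_a: 0 = shut (hard stop), arm pointing from the post to the cup's axis; up to 1.7 rad, opening anticlockwise seen from above, towards the holder's own +x. Stays where left; about 1 N at the peg moves it. From 0.45 rad on it is clear of a flask being raised; nearer shut it is in the way
- keeper_a_fork (a point): middle of the arm's U-shaped fork, 95 mm from the post's axis; arm and fork 10 mm thick, middle 101 mm above the desk. Axes of this point at joint 0 equal the holder's. Fork: 35 mm wide inside, open to its own -x (tines reach 7 mm that way), cross piece 17 to 29 mm to its +x. Shut round an upright neck it keeps the flask
- keeper_a_peg (a point): yellow upright peg on that keeper arm, 12 mm diameter, on the arm's middle line 45 mm from the post's axis, from the arm's top (106 mm above the desk) up to 139 mm; this point is on its axis 123 mm above the desk. Push it sideways to swing the arm
- holder_b: fixed holder of the green flask: grey base plate 90 x 152 x 10 mm, white cup (80 mm outside, 70 mm inside, rim 58 mm above the desk) with a cork ring seat inside, and a steel post. Origin: on the desk on the cup's axis, z up; the post stands at the holder's own (0, -95 mm) and carries the keeper arm
- holder_b_seat (a point): where the bulb's centre lies when seated in this cup, 51 mm above the desk, on the cup's axis. The fallen flask leans about 57 degrees on the cup's rim, to any side from the holder's own -x (or up to 20 degrees from that towards the post) round to its +y, away from the post. Seat friction holds it at any angle it is left; push the stopper up and in along an arc, a level push jams
- flask_b_bulb (a point): green glass round-bottom flask with fixed white stopper, 0.13 to 0.21 kg, 122 mm tall, fallen over in its cup, its bulb still in the seat. This point: centre of the round bulb (64 mm diameter); its z axis runs along the neck. Neck 26 mm diameter up to 72 mm above this point; stopper 30 mm diameter, from 72 to its top at 90 mm
- keeper_b (a joint): angle of the blue keeper arm on the post of holder_b: 0 = shut (hard stop), arm pointing from the post to the cup's axis; up to 1.7 rad, opening clockwise seen from above, towards the holder's own +x. Stays where left; about 1 N at the peg moves it. From 0.45 rad on it is clear of a flask being raised; nearer shut it is in the way
- keeper_b_fork (a point): middle of the arm's U-shaped fork, 95 mm from the post's axis; arm and fork 10 mm thick, middle 101 mm above the desk. Axes of this point at joint 0 equal the holder's. Fork: 35 mm wide inside, open to its own -x (tines reach 7 mm that way), cross piece 17 to 29 mm to its +x. Shut round an upright neck it keeps the flask
- keeper_b_peg (a point): yellow upright peg on that keeper arm, 12 mm diameter, on the arm's middle line 45 mm from the post's axis, from the arm's top (106 mm above the desk) up to 139 mm; this point is on its axis 123 mm above the desk. Push it sideways to swing the arm
- gel_mid (a point): clear gel bottle with blue cap, 50 mm diameter, 150 mm tall, standing near the post of holder_a on its robot-facing side; the point is half-way up (75 mm)
- pencup_mid (a point): dark steel pen cup, empty, 68 mm diameter, 100 mm tall, standing near the post of holder_b on its robot-facing side; the point is half-way up (50 mm)
- mouse: black and grey computer mouse, 105 x 60 x 30 mm, lying behind the holders, right; origin under its centre
- stapler: red and black stapler, 140 x 36 x 53 mm, lying between the two holders; origin under its centre
- mug: white mug, 80 mm diameter, 85 mm tall, behind the holders; origin under its centre
- calculator: grey desk calculator, 140 x 80 x 17 mm, behind the holders, left; origin under its centre
Mind the look-alikes: they are no part of the job. Leave any purple or red look-alike of the holder_a alone.

How it is judged (in metres and radians):
At the end, for the whole second after the job is handed in: Both flasks stand within 0.15 rad of vertical, at rest, bulbs seated in their cups (within 6 mm of the cup's axis, bulb centre 47 to 56 mm above the desk), and both keeper arms are shut to less than 0.1 rad (angle between each of flask_a_bulb, flask_b_bulb's own z axis and vertical below 0.15 rad and horizontal distance between flask_a_bulb and holder_a below 0.006 m and height (world z) of flask_a_bulb between 0.047 and 0.056 m and value of joint each of keeper_a, keeper_b below 0.1 rad and horizontal distance between flask_b_bulb and holder_b below 0.006 m and height (world z) of flask_b_bulb between 0.047 and 0.056 m and linear speed of each of flask_a, flask_b below 0.02 m/s); the robot touches nothing.
It fails at once if a flask is taken or knocked out of its cup (bulb centre 20 mm from its seat) (horizontal distance between flask_a_bulb and holder_a above 0.02 m or height (world z) of any of flask_a_bulb, flask_b_bulb above 0.071 m or horizontal distance between flask_b_bulb and holder_b above 0.02 m).
It fails at once if a glass flask is pushed or squeezed by the fingers with more than 40 N (contact force between the fingers and flask_a above 40 N or contact force between the fingers and flask_b above 40 N).
It fails at once if the gel bottle, pen cup, mouse, stapler, mug or calculator is moved by more than 30 mm (distance of any of gel_mid, pencup_mid, mouse, stapler, mug, calculator from where it was at the start of the episode above 0.03 m).
It also fails if it takes over 72 s, if anything falls off the work surface, if the arm or the gripper's body presses on something with over 40 N, if the wrist force passes 120 N, or if a joint passes its speed limit or range.

## Working session

There is one attempt and no reset: what is moved stays moved. The work goes in short steps, Python scripts to look and compute and a tool call to move; the robot and the scene stay as the last step left them, time stands still between calls to the robot, and variables do not carry over. Pictures are saved under pics/ and viewed, about 8 in all and at most 12, crops included, and the job is handed in when it is done.

Besides the shell and the picture viewer there is one more tool, called after "Call:" as name(argument=value, ...), one argument or row to a line, values as JSON. carry_out: Moves the arm, as the interface text tells. Its arguments: {"type":"object","properties":{"commands":{"type":"array"},"grip":{"type":"number"}},"required":["commands"]}

```bash
mkdir -p pics
cat > h.py <<'E'
import numpy as np, cv2
from workcell import ctrl
def snap(name,tag):
    d=ctrl.get_image(name); cv2.imwrite(f'pics/{tag}.png',d['pixels']); 
    np.savez(f'pics/{tag}.npz',K=d['intrinsics'],r=d['rvec'],t=d['tvec'],p=d['pixels']); return d
E
python3 - <<'E'
from h import *
for n in('scene','top'):
    d=snap(n,n+'0'); K=np.array(d['intrinsics']);R=cv2.Rodrigues(np.array(d['rvec'],float))[0]
    print(n,K.tolist(),(-R.T@np.array(d['tvec']).ravel()).round(),R.round(2).tolist())
a=[cv2.imread(f'pics/{n}0.png') for n in('scene','top')]
print(ctrl.get_obs())
E
```

```text
scene [[353.10918792823963, 0.0, 254.58743119167616], [0.0, 353.10918792823963, 191.49185365615602], [0.0, 0.0, 1.0]] [1023.  392.  745.] [[-0.61, 0.79, 0.0], [0.56, 0.44, -0.7], [-0.56, -0.43, -0.71]]
top [[429.34890125693437, 0.0, 253.67145550548724], [0.0, 429.34890125693437, 190.85996564330716], [0.0, 0.0, 1.0]] [ 428.   -7. 1003.] [[-0.02, -1.0, 0.0], [-1.0, 0.02, -0.08], [0.08, -0.0, -1.0]]
{'t': 0.1, 'qpos': array([ 1.25297991e+00,  4.23751768e-01,  1.63056059e+00,  3.84630778e-07,
        1.08861098e+00, -1.90054113e-02]), 'qvel': array([ 0.00019175, -0.00101191, -0.00235716, -0.0032867 , -0.00191377,
       -0.00022064]), 'joint_torque': array([ 5.82428002e-04, -5.45615244e+01, -2.74322891e+01,  6.44864584e-02,
        1.88020302e-02, -4.24079997e-05]), 'ee_pos': array([183.81958374, 596.85806565, 222.00815367]), 'orientation': array([ 0.23350165,  1.55826634, -0.23556858]), 'ft_force': array([-0.59081999, -0.15127132,  0.60486293]), 'moment': array([ 0.02341557, -0.01102118,  0.00132859]), 'width': 87.95413996555247}
```

View pics/scene0.png

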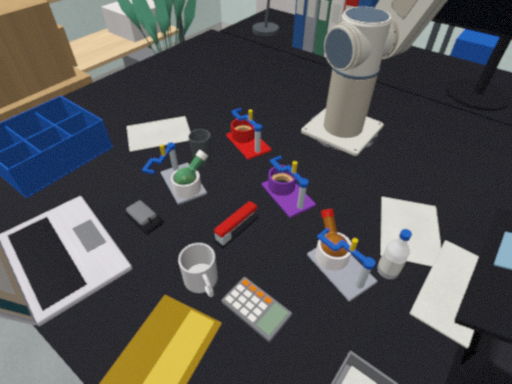

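View pics/top0.png

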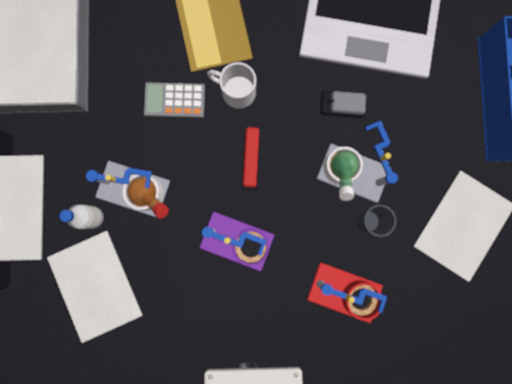

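Scene and top views: amber holder is near top (140,190), with its post at (92,176) and stopper at (162,211). Green holder is near (345,165), with its post at (392,178) and stopper at (347,194). I'll zoom in on both.

Run:
```python
from h import *
t=cv2.imread('pics/top0.png');s=cv2.imread('pics/scene0.png')
def c(i,x,y,w=100,h=75): return cv2.resize(i[y:y+h,x:x+w],(400,300),interpolation=cv2.INTER_CUBIC)
cv2.imwrite('pics/crop0.png',np.vstack([np.hstack([c(t,80,145),c(t,310,115)]),np.hstack([c(s,300,200),c(s,135,125)])]))
```

```text
(no output)
```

View pics/crop0.png

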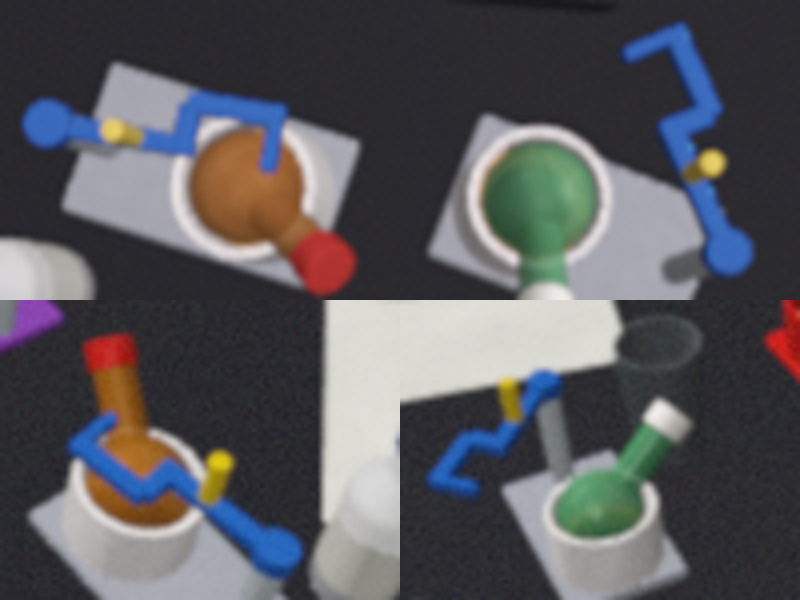

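```bash
cat >> h.py <<'E'
def cam(tag):
    z=np.load(f'pics/{tag}.npz'); R=cv2.Rodrigues(z['r'].astype(float))[0]; return z['K'],R,z['t'].astype(float).ravel()
def plane(tag,u,v,h):
    K,R,t=cam(tag); c=-R.T@t; d=R.T@np.linalg.solve(K,[u,v,1.]); return (c+d*(h-c[2])/d[2])
def tri(ut,us,a='top0',b='scene0'):
    P=[]
    for g in(a,b):
        K,R,t=cam(g); P.append(K@np.c_[R,t])
    X=cv2.triangulatePoints(P[0],P[1],np.array(ut,float).reshape(2,1),np.array(us,float).reshape(2,1)).ravel(); return X[:3]/X[3]
E
python3 - <<'E'
from h import *
for n,ut,us,h in [('postA',(91.75,175.75),(368.2,262.5),106),('pegA',(108.25,177.5),(355.2,240),139),('cupA',(140.9,191.6),(334.5,247.5),58),('stopA',(161.2,210.5),(327,213),96),
 ('postB',(392,177.5),(171.2,145.7),106),('pegB',(387.75,155.75),(162.2,145.7),139),('cupB',(344.9,164.25),(185.2,177.5),58),('stopB',(347,194),(202,155),96)]:
    print(n,plane('top0',*ut,h).round(1),plane('scene0',*us,h).round(1),tri(ut,us).round(1))
E
```

```text
postA [542.2 330.  106. ] [544.2 329.3 106. ] [542.7 329.9 104.8]
pegA [533.7 284.2 139. ] [533.9 286.5 139. ] [533.5 285.4 137.5]
cupA [510.7 239.3  58. ] [518.5 243.7  58. ] [511.6 241.7  48.6]
stopA [466.4 186.6  96. ] [467.1 187.9  96. ] [466.3 187.1  94.7]
postB [ 524.5 -300.9  106. ] [ 526.1 -295.5  106. ] [ 524.1 -301.1  102.5]
pegB [ 565.6 -283.6  139. ] [ 567.  -279.5  139. ] [ 565.5 -283.8  136.3]
cupB [ 561.6 -213.5   58. ] [ 564.4 -208.3   58. ] [ 561.7 -213.9   53.1]
stopB [ 492.6 -207.1   96. ] [ 493.7 -204.9   96. ] [ 492.4 -207.2   94.1]
```

```bash
cat >> h.py <<'E'
from scipy.spatial.transform import Rotation as Ro
def Rdown(yaw):  # tool down, jaw axis y at yaw (rad) from world x
    x=np.array([0,0,-1.]); y=np.array([np.cos(yaw),np.sin(yaw),0]); return np.c_[x,y,np.cross(x,y)]
def plan(wps,vmax=50,amax=9,p=None,R=None,show=True):
    o=ctrl.get_obs()
    if p is None: p=np.array(o['ee_pos'],float);R=Ro.from_rotvec(o['orientation']).as_matrix()
    rows=[]
    for (tp,tR) in wps:
        tp=np.array(tp,float); rv=Ro.from_matrix(R.T@tR).as_rotvec(degrees=True)
        n=max(1,int(np.ceil(max(np.linalg.norm(tp-p)/vmax,np.linalg.norm(rv)/amax))))
        step=Ro.from_rotvec(rv/n,degrees=True).as_matrix(); Rc=R.copy(); d=(tp-p)/n
        for i in range(n):
            rows.append(list((Rc.T@d/1000).round(4))+list((rv/n).round(2))); Rc=Rc@step
        p,R=tp,tR
    for r in rows: print('['+','.join(f'{v:g}' for v in r)+'],')
    return rows
def st():
    o=ctrl.get_obs();R=Ro.from_rotvec(o['orientation']).as_matrix()
    print('t',o['t'],'p',o['ee_pos'].round(1),'q',o['qpos'].round(3),'F',o['ft_force'].round(1),'w',round(o['width'],1)); print(R.round(3).tolist()); return o,R
E
python3 - <<'E'
from h import *
o,R=st()
print(np.arctan2(R[1,1],R[0,1]))
p=plane('top0',66,215,150);print('gel',p)
for u,v in((207,232),(240,243)): print('purple',plane('top0',u,v,106))
for u,v in((321,286),(381,221)): print(plane('top0',u,v,100))
yaw=np.arctan2(R[1,1],R[0,1])
plan([((430,330,222),Rdown(yaw)),((504,291,180),Rdown(yaw)),((504,291,114),Rdown(yaw))])
E
```

```text
t 0.1 p [183.8 596.9 222. ] q [ 1.253  0.424  1.631  0.     1.089 -0.019] F [-0.6 -0.2  0.6] w 88.0
[[-0.0, 0.294, 0.956], [-0.001, 0.956, -0.294], [-1.0, -0.001, -0.0]]
1.2719851640881923
gel [459.37807259 363.82329434 150.        ]
purple [419.12948236  89.42576898 106.        ]
purple [394.87447574  21.26740203 106.        ]
[ 302.39371024 -144.60960876  100.        ]
[ 433.88948485 -275.26567376  100.        ]
[0,-0.0228,0.0392,-0,-0,0.01],
[0,-0.0228,0.0392,-0,-0,0.01],
[0,-0.0228,0.0392,-0,-0,0.01],
[0,-0.0228,0.0392,-0,-0,0.01],
[0,-0.0228,0.0392,-0,-0,0.01],
[0,-0.0228,0.0392,-0,-0,0.01],
[0,-0.0228,0.0392,-0,-0,0.01],
[0,-0.0228,0.0392,-0,-0,0.01],
[0.021,-0.0077,0.0411,0,0,0],
[0.021,-0.0077,0.0411,0,0,0],
[0.033,0,0,0,0,0],
[0.033,0,0,0,0,0],
```

Call:
carry_out(
  commands=[
    [0,-0.023,0.039,0,0,0],
    [0,-0.023,0.039,0,0,0],
    [0,-0.023,0.039,0,0,0],
    [0,-0.023,0.039,0,0,0],
    [0,-0.023,0.039,0,0,0],
    [0,-0.023,0.039,0,0,0],
    [0,-0.023,0.039,0,0,0],
    [0,-0.023,0.039,0,0,0],
  ],
  grip=1,
)

```text
t: 1.1
ee_pos: [432.2, 322.5, 219.7]
orientation: [0.226, 1.561, -0.233]
ft_force: [-0.5, -0.0, 0.1]
width: 11.2
```

Run:
```python
from h import *
o,R=st()
yaw=np.arctan2(R[1,1],R[0,1])
plan([((504,291,180),Rdown(yaw)),((504,291,114),Rdown(yaw))])
```

```text
t 1.1 p [432.2 322.5 219.7] q [ 0.62   0.304  1.819 -0.002  1.023 -0.657] F [-0.5 -0.   0.1] w 11.2
[[-0.003, 0.289, 0.957], [-0.004, 0.957, -0.289], [-1.0, -0.005, -0.001]]
[0.0198,-0.0046,0.0389,-0,-0.04,0.13],
[0.0198,-0.0047,0.0389,-0,-0.04,0.13],
[0.033,0,0,0,0,0],
[0.033,0,0,0,0,0],
```

Call:
carry_out(
  commands=[
    [0.02,-0.0046,0.039,0,0,0],
    [0.02,-0.0046,0.039,0,0,0],
    [0.033,0,0,0,0,0],
    [0.033,0,0,0,0,0],
    [0,0,0,0,0,0],
  ],
)

```text
t: 1.72
ee_pos: [508.6, 286.0, 110.4]
orientation: [0.231, 1.56, -0.238]
ft_force: [-0.9, 0.5, 1.5]
width: 0.5
```

Run:
```python
from h import *
o,R=st()
plan([((535,281,114),Rdown(1.277)),((558,285,114),Rdown(1.277))],vmax=8.5)
```

```text
t 1.725 p [508.6 286.  110.4] q [ 0.493  0.514  1.792 -0.003  0.84  -0.777] F [-0.9  0.5  1.5] w 0.5
[[-0.003, 0.294, 0.956], [-0.004, 0.956, -0.294], [-1.0, -0.005, -0.001]]
[-0.0009,0.0007,0.0067,-0.07,-0.02,0.07],
[-0.0009,0.0007,0.0067,-0.07,-0.02,0.07],
[-0.0009,0.0007,0.0067,-0.07,-0.02,0.07],
[-0.0009,0.0007,0.0067,-0.07,-0.02,0.07],
[0,0.0035,0.007,0,0,0],
[0,0.0035,0.007,0,0,0],
[0,0.0035,0.007,0,0,0],
```

Call:
carry_out(
  commands=[
    [-0.001,0.001,0.007,0,0,0],
    [-0.001,0.001,0.007,0,0,0],
    [-0.001,0.001,0.007,0,0,0],
    [-0.001,0.001,0.007,0,0,0],
    [0,0.0035,0.007,0,0,0],
    [0,0.0035,0.007,0,0,0],
    [0,0.0035,0.007,0,0,0],
    [0,0,0,0,0,0],
  ],
)

```text
t: 2.72
ee_pos: [565.0, 286.9, 118.9]
orientation: [0.232, 1.556, -0.235]
ft_force: [0.2, 0.6, 0.2]
width: 0.7
```

Run:
```python
from h import *
o,R=st()
snap('top','top1')
d=snap('scene','scene1')
cv2.imwrite('pics/c1.png',np.hstack([cv2.resize(cv2.imread('pics/top1.png')[130:255,60:210],(400,333)),cv2.resize(cv2.imread('pics/scene1.png')[180:305,280:430],(400,333))]))
```

```text
t 2.725 p [565.  286.9 118.9] q [ 0.452  0.561  1.675 -0.003  0.904 -0.819] F [0.2 0.6 0.2] w 0.7
[[0.002, 0.293, 0.956], [-0.002, 0.956, -0.293], [-1.0, -0.001, 0.002]]
```

View pics/c1.png

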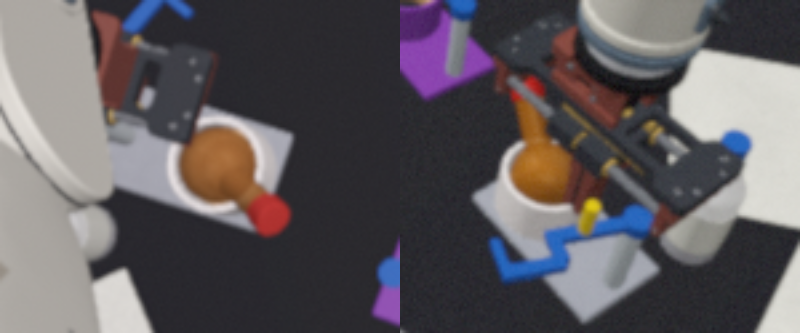

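```bash
cat >> h.py <<'E'
def Rtilt(u,tau,s=1): # tool axis points down and towards -u by tau(rad) from vertical; jaw horizontal perpendicular to u
    u=np.array([u[0],u[1],0.]);u/=np.linalg.norm(u); x=-u*np.sin(tau)+np.array([0,0,-np.cos(tau)]); y=s*np.array([-u[1],u[0],0]); return np.c_[x,y,np.cross(x,y)]
uA=np.array([-.648,-.762]); cA=np.array([511.5,240.])
E
python3 - <<'E'
from h import *
from scipy.optimize import least_squares
D=np.array([[.424,1.631,624.5,222],[.304,1.819,539.3,219.7],[.514,1.792,583.5,110.4],[.561,1.675,633.7,118.9]])
f=lambda k:np.r_[k[0]*np.sin(D[:,0])+k[1]*np.sin(D[:,0]+D[:,1])+k[2]-D[:,2],k[0]*np.cos(D[:,0])+k[1]*np.cos(D[:,0]+D[:,1])+k[3]-D[:,3]]
r=least_squares(f,[450,400,0,0]);print(r.x,r.fun)
T=Rtilt(uA,0); print(T.round(2).tolist())
plan([((552,280,230),Rdown(1.274)),((430,140,230),Rtilt(uA,0,1)),])
E
```

```text
[516.62102605 480.7399343  -21.15501376 -21.24241812] [-7.63527785  3.47775614  5.91110714 -1.75358553  3.84589668 -0.18930779
 -4.22732391  0.57073507]
[[0.0, 0.76, -0.65], [0.0, -0.65, -0.76], [-1.0, 0.0, -0.0]]
[-0.0371,-0.0034,-0.0032,-0.01,0.03,0.03],
[-0.0371,-0.0034,-0.0032,-0.01,0.03,0.03],
[-0.0371,-0.0034,-0.0032,-0.01,0.03,0.03],
[0,-0.013,-0.0058,8.72,0,0],
[0,-0.0138,-0.0038,8.72,0,0],
[0,-0.0142,-0.0016,8.72,0,0],
[0,-0.0143,0.0005,8.72,0,0],
[0,-0.014,0.0027,8.72,0,0],
[0,-0.0135,0.0048,8.72,0,0],
[0,-0.0126,0.0068,8.72,0,0],
[0,-0.0114,0.0086,8.72,0,0],
[0,-0.01,0.0102,8.72,0,0],
[0,-0.0083,0.0116,8.72,0,0],
[0,-0.0065,0.0127,8.72,0,0],
[0,-0.0044,0.0136,8.72,0,0],
[0,-0.0023,0.0141,8.72,0,0],
```

Call:
carry_out(
  commands=[
    [-0.037,-0.003,-0.003,0,0,0],
    [-0.037,-0.003,-0.003,0,0,0],
    [-0.037,-0.003,-0.003,0,0,0],
    [0,-0.013,-0.006,8.7,0,0],
    [0,-0.014,-0.004,8.7,0,0],
    [0,-0.014,-0.002,8.7,0,0],
    [0,-0.014,0,8.7,0,0],
    [0,-0.014,0.003,8.7,0,0],
  ],
)

```text
t: 3.82
ee_pos: [502.9, 227.4, 234.0]
orientation: [0.84, 1.398, -0.838]
ft_force: [-0.1, -0.1, -0.9]
width: 0.5
```

Call:
carry_out(
  commands=[
    [0,-0.0135,0.005,8.7,0,0],
    [0,-0.0125,0.007,8.7,0,0],
    [0,-0.0115,0.0085,8.7,0,0],
    [0,-0.01,0.01,8.7,0,0],
    [0,-0.008,0.0115,8.7,0,0],
    [0,-0.0065,0.0125,8.7,0,0],
    [0,-0.0045,0.0135,8.7,0,0],
    [0,-0.002,0.014,8.7,0,0],
  ],
)

```text
t: 4.82
ee_pos: [421.8, 141.7, 234.6]
orientation: [1.751, 0.742, -1.737]
ft_force: [0.2, -0.7, 0.0]
width: 0.6
```

Run:
```python
from h import *
o,R=st()
plan([((430,140,230),Rtilt(uA,0,1)),((430,140,230),Rtilt(uA,.6))])
```

```text
t 4.825 p [421.8 141.7 234.6] q [ 0.299  0.134  2.005 -0.003  0.995  1.064] F [ 0.2 -0.7  0. ] w 0.6
[[0.008, 0.723, -0.691], [-0.0, -0.691, -0.723], [-1.0, 0.006, -0.006]]
[0.0047,0.007,-0.0044,-3.34,-0.31,-0.35],
[0,0,0,0,8.59,0],
[0,0,0,0,8.59,0],
[0,0,0,0,8.59,0],
[0,0,0,0,8.59,0],
```

Call:
carry_out(
  commands=[
    [0.005,0.007,-0.004,-3.3,0,0],
    [0,0,0,0,8.6,0],
    [0,0,0,0,8.6,0],
    [0,0,0,0,8.6,0],
    [0,0,0,0,8.6,0],
  ],
)

```text
t: 5.45
ee_pos: [428.7, 142.8, 230.6]
orientation: [2.21, 1.032, -1.221]
ft_force: [-0.9, 0.6, -0.3]
width: 0.6
```

Run:
```python
from h import *
o,R=st()
print(o['ee_pos'].tolist(),o['qpos'].tolist(),o['orientation'].tolist())
```

```text
t 5.45 p [428.7 142.8 230.6] q [0.015 0.027 2.278 0.793 0.599 0.095] F [-0.9  0.6 -0.3] w 0.6
[[0.342, 0.767, -0.542], [0.407, -0.641, -0.651], [-0.847, 0.002, -0.532]]
[428.7214708425646, 142.84914686366983, 230.62138737786077] [0.01532971891072296, 0.026567805919348444, 2.2784558765922664, 0.7932732986518884, 0.5986907360544201, 0.09546420821411167] [2.209743233986352, 1.0317579237104602, -1.220640246282427]
```

```bash
cat > kin.py <<'E'
from h import *
from scipy.optimize import least_squares
E=Ro.from_euler
lo=np.array([-3,-.9,.09,-1.31,.11,-2.54]);hi=np.array([3,2.11,2.58,4.45,2.69,2.54])
def fk(q,k):
    a,h,L1,L2,lat,L3,e,b,yo=k
    z=np.array([0,0,1.]);x=np.array([1.,0,0]);y=np.array([0,1.,0])
    R1=E('z',q[0]+yo).as_matrix();R2=R1@E('y',q[1]).as_matrix();R3=R2@E('y',q[2]).as_matrix()
    R4=R3@E('z',q[3]).as_matrix();R5=R4@E('y',q[4]).as_matrix();R6=R5@E('z',q[5]).as_matrix()
    p=R1@(a*x+h*z+lat*y)+R2@(L1*z)+R3@(L2*z+e*x)+R5@(b*x+L3*z)
    return p,np.c_[R6[:,2],R6@np.array([1.,0,0]),R6@np.array([0,1.,0])],p-R5@(L3*z)
S=[([1.25297991,.423751768,1.63056059,0,1.08861098,-.0190054],[183.82,596.86,222.0]),
([.62,.304,1.819,-.002,1.023,-.657],[432.2,322.5,219.7]),([.493,.514,1.792,-.003,.84,-.777],[508.6,286,110.4]),
([.452,.561,1.675,-.003,.904,-.819],[565,286.9,118.9]),([.299,.134,2.005,-.003,.995,1.064],[421.8,141.7,234.6]),
([.01532972,.0265678,2.27845588,.7932733,.59869074,.09546421],[428.72,142.85,230.62])]
def fit():
    f=lambda k:np.r_[np.concatenate([fk(q,k)[0]-p for q,p in S]),.02*(k-np.array([0,200,450,450,12,250,0,0,0]))]
    return least_squares(f,[0,200,450,450,12,250,0,0,0])
E
python3 - <<'E'
from kin import *
r=fit();print(r.x.round(2).tolist(),r.fun[:18].round(1))
q=S[-1][0];print(fk(q,r.x)[1].round(3).tolist())
q=S[1][0];print(fk(q,r.x)[1].round(3).tolist())
E
```

```text
[1.92, 308.11, 562.58, 483.03, 11.85, 307.55, 75.52, 1.3, 0.0] [-0.2 -0.3 -0.   0.1  0.1 -0.   0.1  0.1  0.1  0.3  0.   0.5 -0.2 -0.1
 -0.1  0.  -0.1 -0.4]
[[0.342, -0.767, 0.542], [0.407, 0.641, 0.651], [-0.847, -0.002, 0.532]]
[[-0.003, -0.288, -0.958], [-0.004, -0.957, 0.288], [-1.0, 0.005, 0.001]]
```

```bash
cat >> kin.py <<'E'
KP=np.array([1.92,308.11,562.58,483.03,11.85,307.55,75.52,1.3,0.0])
def fkt(q):
    p,R,w=fk(q,KP); R=R.copy(); R[:,1:]*=-1; return p,R,w
def ik(p,R,q0):
    best=None
    for s in [q0]+[np.array([np.arctan2(p[1],p[0]),.1,2.2,q4,.7,q6]) for q4 in(0,.8,-.8,3.1,2.3,3.9) for q6 in(-2,-1,0,1,2)]:
        f=lambda q:np.r_[(fkt(q)[0]-p)/100,(fkt(q)[1]-R).ravel()]
        r=least_squares(f,np.clip(s,lo+1e-3,hi-1e-3),bounds=(lo,hi))
        if best is None or r.cost<best.cost-1e-7: best=r
        if best.cost<1e-6: break
    return best.x,np.linalg.norm(fkt(best.x)[0]-p),np.linalg.norm(fkt(best.x)[1]-R)
cB=np.array([562.,-213.]);uB=np.array([-69.3,6.5])/69.6
def pose(c,u,th,tau,s=1,ell=15,gap=0,half=10,eff=12.7):
    a=np.array([np.sin(th),np.cos(th)]);m=np.array([np.cos(th),-np.sin(th)])
    b=np.array([np.sin(tau),np.cos(tau)]);mt=np.array([np.cos(tau),-np.sin(tau)])
    t=90*a+eff*m+(half+gap)*mt-ell*b
    return np.r_[c+u*t[0],51+t[1]],Rtilt(u,tau,s)
E
python3 - <<'E'
from kin import *
d=np.degrees
for nm,c,u in(('A',cA,uA),('B',cB,uB)):
  for s in(1,-1):
    for t0 in(47,37,32,27):
        q=np.array(S[-1][0]);out=[]
        for th in(57,40,20,0):
            tau=np.radians(th*t0/57);p,R=pose(c,u,np.radians(th),tau,s)
            q,e,er=ik(p,R,q); w=fkt(q)[2]
            back=p-R[:,0]*80; low=min((back+sy*89*R[:,1]+sz*37*R[:,2])[2] for sy in(1,-1) for sz in(1,-1))
            out.append((th,round(e,1),round(er,2),q.round(2).tolist(),p.round().tolist(),'w',w.round().tolist(),round(low)))
        print(nm,s,t0); [print('  ',*o) for o in out]
E
```

```text
A 1 47
   57 0.0 0.0 [-0.01, 0.61, 2.4, 2.15, 0.74, -1.42] [461.0, 180.0, 72.0] w [315.0, 9.0, 282.0] 99
   40 0.0 0.0 [0.13, 0.42, 2.29, 1.62, 0.37, -0.7] [468.0, 188.0, 94.0] w [359.0, 61.0, 352.0] 141
   20 0.0 0.0 [0.28, 0.37, 2.1, 0.36, 0.46, 0.68] [480.0, 203.0, 114.0] w [424.0, 137.0, 409.0] 180
   0 0.0 0.0 [0.4, 0.44, 1.88, 0.0, 0.82, 1.1] [497.0, 223.0, 126.0] w [497.0, 223.0, 434.0] 206
A 1 37
   57 0.0 0.0 [0.07, 0.5, 2.35, 1.96, 0.48, -1.11] [459.0, 178.0, 71.0] w [339.0, 37.0, 317.0] 113
   40 0.0 0.0 [0.19, 0.39, 2.24, 1.08, 0.32, -0.12] [466.0, 187.0, 94.0] w [379.0, 84.0, 370.0] 150
   20 0.0 0.0 [0.31, 0.37, 2.07, 0.24, 0.52, 0.81] [480.0, 203.0, 114.0] w [435.0, 150.0, 414.0] 184
   0 0.0 0.0 [0.4, 0.44, 1.88, 0.0, 0.82, 1.1] [497.0, 223.0, 126.0] w [497.0, 223.0, 434.0] 206
A 1 32
   57 0.0 0.0 [0.11, 0.47, 2.31, 1.74, 0.38, -0.85] [458.0, 177.0, 71.0] w [352.0, 53.0, 332.0] 120
   40 0.0 0.0 [0.21, 0.39, 2.21, 0.8, 0.33, 0.18] [465.0, 186.0, 94.0] w [389.0, 96.0, 378.0] 154
   20 0.0 0.0 [0.32, 0.38, 2.05, 0.19, 0.55, 0.86] [479.0, 202.0, 115.0] w [441.0, 157.0, 
[... 4788 characters left out ...]
2.16, 0.6, 0.26, -2.54] [491.0, -206.0, 94.0] w [376.0, -194.0, 379.0] 154
   20 0.0 0.0 [-0.45, 0.41, 1.99, 0.13, 0.56, -2.02] [513.0, -208.0, 115.0] w [453.0, -203.0, 416.0] 186
   0 0.0 0.0 [-0.39, 0.48, 1.8, 0.0, 0.86, -1.87] [539.0, -211.0, 126.0] w [539.0, -211.0, 434.0] 206
B -1 27
   57 1.1 0.04 [-0.55, 0.46, 2.26, 1.76, 0.2, 2.54] [478.0, -205.0, 71.0] w [332.0, -187.0, 341.0] 126
   40 0.0 0.0 [-0.5, 0.41, 2.13, 0.41, 0.33, -2.34] [490.0, -206.0, 94.0] w [391.0, -197.0, 385.0] 158
   20 0.0 0.0 [-0.44, 0.42, 1.97, 0.1, 0.6, -1.99] [512.0, -208.0, 115.0] w [462.0, -204.0, 418.0] 188
   0 0.0 0.0 [-0.39, 0.48, 1.8, 0.0, 0.86, -1.87] [539.0, -211.0, 126.0] w [539.0, -211.0, 434.0] 206
```

```bash
cat >> kin.py <<'E'
def clr(p,R,obs):
    P=(np.array(obs)-p)@R
    def box(l,h): 
        d=np.maximum(l-P,P-h); return min(np.linalg.norm(np.maximum(q,0)) if q.max()>0 else q.max() for q in d)
    return round(box(np.array([-300,-89,-37.5]),np.array([-80,89,37.5])),1),round(box(np.array([-80,-22,-10]),np.array([0,22,10])),1)
def ring(x,y,r,zs): return [(x+r*np.cos(t),y+r*np.sin(t),z) for t in np.arange(0,6.28,.25) for z in zs]
OA=ring(419,89.5,11,range(0,112,10))+ring(397,50,60,[112])+ring(419,89,11,[112])
OB=ring(434,-275,34,range(0,101,10))
E
python3 - <<'E'
from kin import *
print(plane('top0',227,240,139),plane('top0',381,221,100),plane('top0',380,236,0))
for nm,c,u,O in(('A',cA,uA,OA),('B',cB,uB,OB)):
  for th,tau,gap,ell in((57,15,20,15),(57,22,20,15),(57,27,20,15),(57,27,2,15),(57,32,0,15),(57,32,0,8),(57,27,0,8),(50,30,0,8),(40,25,0,15)):
    p,R=pose(c,u,np.radians(th),np.radians(tau),1,ell,gap); print(nm,th,tau,gap,ell,p.round(),clr(p,R,O))
E
```

```text
[402.63126817  46.09862167 139.        ] [ 433.88948485 -275.26567376  100.        ] [ 399.84908666 -301.0023948     0.        ]
A 57 15 20 15 [442. 158.  67.] (np.float64(22.7), np.float64(29.1))
A 57 22 20 15 [444. 160.  64.] (np.float64(12.4), np.float64(23.7))
A 57 27 20 15 [445. 162.  62.] (np.float64(4.7), np.float64(19.3))
A 57 27 2 15 [456. 174.  71.] (np.float64(13.2), np.float64(36.8))
A 57 32 0 15 [458. 177.  71.] (np.float64(7.6), np.float64(33.8))
A 57 32 0 8 [455. 174.  77.] (np.float64(13.3), np.float64(33.8))
A 57 27 0 8 [455. 173.  78.] (np.float64(20.0), np.float64(38.8))
A 50 30 0 8 [459. 178.  87.] (np.float64(26.2), np.float64(45.2))
A 40 25 0 15 [466. 186.  94.] (np.float64(44.1), np.float64(63.4))
B 57 15 20 15 [ 455. -203.   67.] (np.float64(35.8), np.float64(17.7))
B 57 22 20 15 [ 458. -203.   64.] (np.float64(27.7), np.float64(17.7))
B 57 27 20 15 [ 460. -203.   62.] (np.float64(22.3), np.float64(17.7))
B 57 27 2 15 [ 476. -205.   71.] (np.float64(24.8), np.float64(18.6))
B 57 32 0 15 [ 479. -205.   71.] (np.float64(19.4), np.float64(18.6))
B 57 32 0 8 [ 476. -205.   77.] (np.float64(25.8), np.float64(18.6))
B 57 27 0 8 [ 475. -205.   78.] (np.float64(32.0), np.float64(18.9))
B 50 30 0 8 [ 481. -205.   87.] (np.float64(37.7), np.float64(21.8))
B 40 25 0 15 [ 492. -206.   94.] (np.float64(50.6), np.float64(29.2))
```

```bash
cat >> kin.py <<'E'
rad=np.radians
def tau_s(th): return min(28,28*th/45) if th>0 else 0
def arc(c,u,ths,ell=10): return [pose(c,u,rad(t),rad(tau_s(t)),1,ell) for t in ths]
E
python3 - <<'E'
from kin import *
p,R=pose(cA,uA,rad(57),rad(18),1,10,20)
plan([(p+[0,0,90],R),(p,R)],vmax=45)
print(p)
p2,R2=pose(cA,uA,rad(57),rad(28),1,10,5)
plan([(p2,R2)],p=p,R=R,vmax=8,amax=4);print(p2)
E
```

```text
[0.0349,0.0001,0.0102,0.25,-7.06,0.05],
[0.0359,0.0001,0.0059,0.25,-7.06,0.05],
[0.0428,0,0.0139,0,0,0],
[0.0428,0,0.0139,0,0,0],
[441.62046252 157.82684019  70.58532194]
[0.0008,0,-0.0057,0,3.33,-0],
[0.0011,0,-0.0056,0,3.33,-0],
[0.0015,0,-0.0055,0,3.33,-0],
[452.5664962  170.69856497  73.49484757]
```

Call:
carry_out(
  commands=[
    [0.035,0,0.01,0,-7,0],
    [0.036,0,0.006,0,-7,0],
    [0.043,0,0.014,0,0,0],
    [0.035,0,0.012,0,0,0],
    [0,0,0,0,0,0],
  ],
  grip=0.82,
)

```text
t: 6.08
ee_pos: [444.1, 155.7, 76.4]
orientation: [2.0, 0.924, -1.443]
ft_force: [-0.5, -0.4, 0.3]
width: 15.9
```

Run:
```python
from kin import *
st()
plan([pose(cA,uA,rad(57),rad(28),1,10,4)],vmax=8,amax=4)
snap('top','top2');snap('scene','scene2')
cv2.imwrite('pics/c2.png',np.hstack([cv2.resize(cv2.imread('pics/top2.png')[130:255,80:230],(400,333)),cv2.resize(cv2.imread('pics/scene2.png')[180:305,250:400],(400,333))]))
```

```text
t 6.075 p [444.1 155.7  76.4] q [0.186 0.399 2.23  0.649 0.321 0.284] F [-0.5 -0.4  0.3] w 15.9
[[0.207, 0.766, -0.609], [0.233, -0.643, -0.73], [-0.95, 0.009, -0.311]]
[0.0026,-0.0011,-0.0054,0.18,3.29,-0.11],
[0.0029,-0.0011,-0.0053,0.18,3.29,-0.11],
[0.0032,-0.0011,-0.0051,0.18,3.29,-0.11],
```

View pics/c2.png

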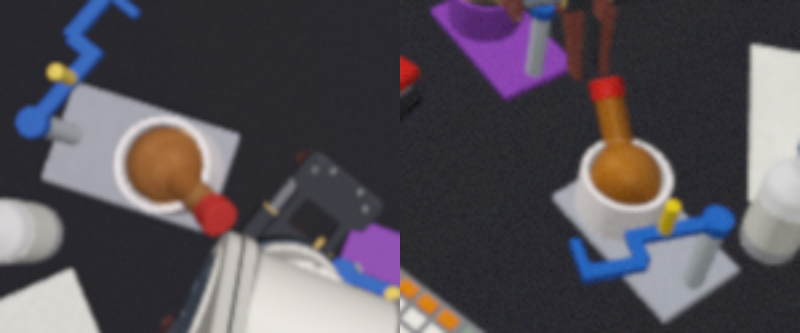

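Call:
carry_out(
  commands=[
    [0.0025,-0.001,-0.0055,0,3.3,0],
    [0.003,-0.001,-0.0055,0,3.3,0],
    [0.003,-0.001,-0.005,0,3.3,0],
    [0,0,0,0,0,0],
  ],
)

```text
t: 6.68
ee_pos: [459.6, 173.0, 85.4]
orientation: [2.16, 0.993, -1.264]
ft_force: [-0.5, -0.2, 1.0]
width: 15.7
```

Run:
```python
from kin import *
st()
plan(arc(cA,uA,[57,54,51,48,45,42,39,36]),vmax=9,amax=9)
```

```text
t 6.675 p [459.6 173.   85.4] q [ 0.138  0.414  2.284  1.432  0.319 -0.531] F [-0.5 -0.2  1. ] w 15.7
[[0.322, 0.766, -0.556], [0.359, -0.642, -0.678], [-0.876, 0.019, -0.482]]
[0.0037,-0.002,0.0031,0.45,-0.41,-0.38],
[0.0037,-0.002,0.0031,0.45,-0.41,-0.38],
[-0.0028,0,-0.0039,0,0,0],
[-0.0026,-0,-0.004,0,0,0],
[-0.0023,-0,-0.0041,0,0,0],
[-0.0021,0,-0.0043,0,0,0],
[-0.0022,-0,-0.004,0,-1.87,0],
[-0.0021,-0,-0.0041,-0,-1.87,-0],
[-0.0021,-0,-0.0041,-0,-1.87,0],
```

```bash
cat >> kin.py <<'E'
from scipy.optimize import brentq
def est(c,u,half=10,eff=12.7):
    o,R=st(); p=o['ee_pos']; u=np.array(u)/np.linalg.norm(u)
    b2=np.array([-R[:2,0]@u,-R[2,0]]); tau=np.arctan2(b2[0],b2[1]); mt=np.array([np.cos(tau),-np.sin(tau)])
    t=np.array([(p[:2]-c)@u,p[2]-51]); lat=(p[:2]-c)@np.array([-u[1],u[0]])
    def g(th):
        return (90*np.array([np.sin(th),np.cos(th)])+eff*np.array([np.cos(th),-np.sin(th)])-t)@mt+half
    th=brentq(g,-.6,1.3); C=90*np.array([np.sin(th),np.cos(th)])+eff*np.array([np.cos(th),-np.sin(th)])
    print('theta',np.degrees(th).round(1),'tau',np.degrees(tau).round(1),'ell',((C-t)@b2).round(1),'lat',lat.round(1)); return np.degrees(th)
E
python3 - <<'E'
from kin import *
th=est(cA,uA)
plan(arc(cA,uA,[50,47,44,41,38,35,32,29]),vmax=9,amax=9)
E
```

```text
t 6.675 p [459.6 173.   85.4] q [ 0.138  0.414  2.284  1.432  0.319 -0.531] F [-0.5 -0.2  1. ] w 15.7
[[0.322, 0.766, -0.556], [0.359, -0.642, -0.678], [-0.876, 0.019, -0.482]]
theta 52.4 tau 28.8 ell 6.5 lat 3.8
[0.0014,-0.0038,-0.0032,0.89,-0.81,-0.76],
[-0.0023,0,-0.0042,0,0,0],
[-0.0022,0,-0.0042,0,-0.62,0],
[-0.0022,-0,-0.0041,0,-1.87,-0],
[-0.0021,0,-0.0041,0,-1.87,0],
[-0.002,-0,-0.0041,-0,-1.87,-0],
[-0.0019,-0,-0.0042,0,-1.87,0],
[-0.0019,0,-0.0042,-0,-1.87,0],
```

Call:
carry_out(
  commands=[
    [0.0015,-0.002,-0.003,0.5,0,0],
    [-0.001,-0.002,-0.004,0,0,0],
    [-0.002,0,-0.004,0,-0.6,0],
    [-0.002,0,-0.004,0,-1.9,0],
  ],
)

```text
t: 7.18
ee_pos: [465.6, 185.3, 99.5]
orientation: [2.131, 0.969, -1.311]
ft_force: [-0.2, 0.1, -1.1]
width: 15.8
```

Run:
```python
from kin import *
th=est(cA,uA)
plan(arc(cA,uA,th-3-3*np.arange(8)),vmax=9,amax=9)
snap('top','top3');snap('scene','scene3')
cv2.imwrite('pics/c3.png',np.hstack([cv2.resize(cv2.imread('pics/top3.png')[130:255,80:230],(400,333)),cv2.resize(cv2.imread('pics/scene3.png')[180:305,250:400],(400,333))]))
```

```text
t 7.175 p [465.6 185.3  99.5] q [ 0.19   0.377  2.242  1.09   0.303 -0.126] F [-0.2  0.1 -1.1] w 15.8
[[0.3, 0.76, -0.576], [0.327, -0.649, -0.686], [-0.896, 0.017, -0.443]]
theta 39.2 tau 26.3 ell 9.8 lat 0.5
[-0.0021,-0.0004,-0.0038,0.3,-3.8,-0.94],
[-0.002,-0,-0.0041,-0,-1.87,0],
[-0.0019,0,-0.0042,0,-1.87,-0],
[-0.0018,-0,-0.0042,-0,-1.87,0],
[-0.0017,0,-0.0042,-0,-1.87,0],
[-0.0016,-0,-0.0043,0,-1.87,-0],
[-0.0015,0,-0.0043,0,-1.87,0],
[-0.0014,-0,-0.0043,-0,-1.87,0],
```

View pics/c3.png

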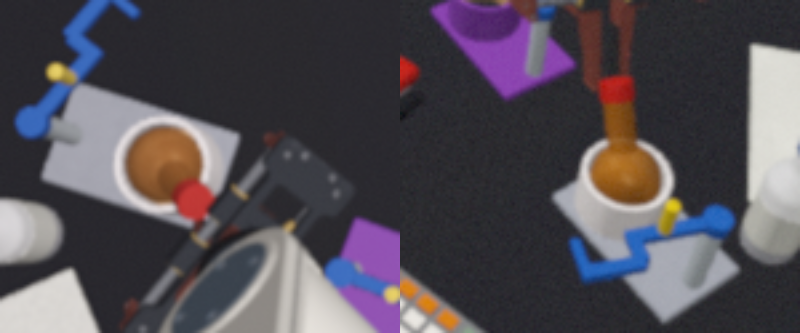

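The amber flask is rising: its stopper moved from crop (215,213) to (193,200), and it sits centred between the fingers. Contact force is tiny, so I'll continue.

Call:
carry_out(
  commands=[
    [-0.002,-0.0005,-0.004,0,-3,0],
    [-0.002,0,-0.004,0,-1.9,0],
    [-0.002,0,-0.004,0,-1.9,0],
    [-0.0015,0,-0.004,0,-1.9,0],
    [-0.0015,0,-0.004,0,-1.9,0],
  ],
)

```text
t: 7.9
ee_pos: [474.6, 199.0, 117.0]
orientation: [1.97, 0.899, -1.47]
ft_force: [1.4, -0.2, 0.7]
width: 15.8
```

Run:
```python
from kin import *
th=est(cA,uA)
plan(arc(cA,uA,np.linspace(th,0,9)[1:]),vmax=9,amax=9)
```

```text
t 7.9 p [474.6 199.  117. ] q [0.291 0.352 2.113 0.321 0.451 0.716] F [ 1.4 -0.2  0.7] w 15.8
[[0.192, 0.763, -0.617], [0.201, -0.646, -0.737], [-0.961, 0.017, -0.277]]
theta 23.8 tau 16.1 ell 8.8 lat -1.5
[-0.0005,0.0016,-0.004,0.39,-3.14,-0.91],
[-0.0015,0,-0.0043,0,-1.85,0],
[-0.0014,-0,-0.0043,0,-1.85,0],
[-0.0013,0,-0.0043,-0,-1.85,-0],
[-0.0012,0,-0.0043,-0,-1.85,0],
[-0.0011,0,-0.0043,0,-1.85,-0],
[-0.001,-0,-0.0043,-0,-1.85,0],
[-0.001,-0,-0.0044,0,-1.85,0],
```

Call:
carry_out(
  commands=[
    [-0.0005,0.0015,-0.004,0,-3,-0.5],
    [-0.0015,0,-0.004,0,-1.9,0],
    [-0.0014,0,-0.004,0,-1.9,0],
    [-0.0013,0,-0.004,0,-1.9,0],
    [-0.0012,0,-0.004,0,-1.9,0],
    [0,0,0,0,0,0],
  ],
)

```text
t: 8.65
ee_pos: [486.6, 214.7, 128.4]
orientation: [1.79, 0.833, -1.628]
ft_force: [-0.1, 0.4, -0.5]
width: 16.0
```

Run:
```python
from kin import *
th=est(cA,uA)
plan(arc(cA,uA,np.linspace(th,0,3)[1:]),vmax=9,amax=9)
```

```text
t 8.65 p [486.6 214.7 128.4] q [0.369 0.392 1.958 0.063 0.708 1.018] F [-0.1  0.4 -0.5] w 16.0
[[0.063, 0.768, -0.637], [0.068, -0.64, -0.765], [-0.996, 0.005, -0.093]]
theta 8.7 tau 5.3 ell 8.7 lat -2.6
[-0.0003,0.0026,-0.0064,0.57,-2.61,-0.23],
[-0.0014,-0,-0.0064,-0,-2.72,0],
```

Call:
carry_out(
  commands=[
    [0,0.002,-0.004,0.3,-2,0],
    [-0.001,0.0005,-0.004,0,-1.6,0],
    [-0.001,0,-0.0025,0,-1,0],
    [0,0,0,0,0,0],
  ],
)

```text
t: 9.15
ee_pos: [492.9, 220.8, 130.6]
orientation: [1.714, 0.798, -1.694]
ft_force: [-0.6, -0.5, -0.2]
width: 15.6
```

Run:
```python
from kin import *
th=est(cA,uA)
plan(arc(cA,uA,[0]),vmax=9,amax=9)
snap('top','top4');snap('scene','scene4')
cv2.imwrite('pics/c4.png',np.hstack([cv2.resize(cv2.imread('pics/top4.png')[130:230,90:210],(400,333)),cv2.resize(cv2.imread('pics/scene4.png')[180:280,280:400],(400,333))]))
```

```text
t 9.15 p [492.9 220.8 130.6] q [0.396 0.425 1.889 0.006 0.818 1.091] F [-0.6 -0.5 -0.2] w 15.6
[[0.008, 0.766, -0.643], [0.008, -0.643, -0.765], [-1.0, 0.001, -0.011]]
theta 2.6 tau 0.6 ell 9.6 lat -1.7
[-0.0003,0.0017,-0.004,0.33,-0.64,-0.03],
```

View pics/c4.png

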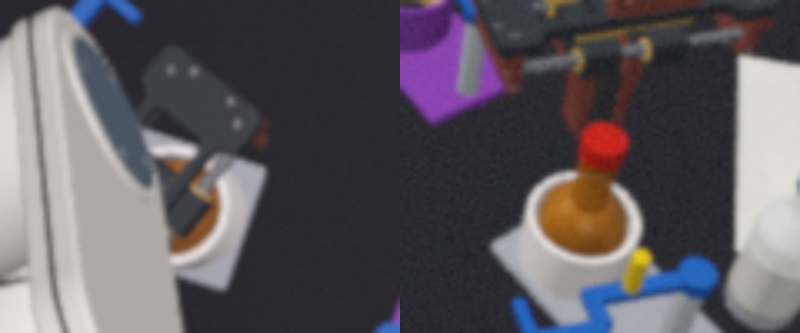

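Call:
carry_out(
  commands=[
    [0,0.002,-0.003,0,-0.6,0],
    [0,0,0,0,0,0],
  ],
)

```text
t: 9.5
ee_pos: [495.9, 221.2, 130.5]
orientation: [1.703, 0.792, -1.703]
ft_force: [0.4, -0.1, 0.0]
width: 15.8
```

```bash
cat >> kin.py <<'E'
def proj(tag,P):
    K,R,t=cam(tag); v=K@(R@np.array(P,float)+t); return v[:2]/v[2]
def blob(tag,lo_,hi_,roi): # HSV blob centroid + bbox
    im=cv2.imread(f'pics/{tag}.png');h=cv2.cvtColor(im,cv2.COLOR_BGR2HSV);x,y,w,hh=roi
    m=cv2.inRange(h,np.array(lo_),np.array(hi_))[y:y+hh,x:x+w]; v,u=np.nonzero(m)
    return (u.mean()+x,v.mean()+y,u.min()+x,u.max()+x,v.min()+y,v.max()+y,len(u))
E
python3 - <<'E'
from kin import *
est(cA,uA)
snap('scene','scene5')
print(proj('scene5',[*cA,141]),proj('scene5',[*cA,132]))
print(blob('scene5',(0,170,90),(6,255,255),(325,205,40,35)))
print(plane('scene5',*blob('scene5',(0,170,90),(6,255,255),(325,205,40,35))[:2],134))
E
```

```text
t 9.5 p [495.9 221.2 130.5] q [ 0.398  0.433  1.875 -0.     0.833  1.098] F [ 0.4 -0.1  0. ] w 15.8
[[0.0, 0.765, -0.644], [-0.0, -0.644, -0.765], [-1.0, 0.0, 0.0]]
theta 1.1 tau -0.0 ell 10.2 lat 0.3
[340.75709707 222.51977548] [340.0417787  225.09698151]
(np.float64(340.1485714285714), np.float64(224.4114285714286), np.int64(333), np.int64(347), np.int64(217), np.int64(232), 175)
[511.27173485 239.75119644 134.        ]
```

Run:
```python
from kin import *
pk=blob('top2',(22,90,120),(38,255,255),(90,145,25,25));print(pk)
P=plane('top0',pk[0],pk[1],133);print(P)
post=np.array([542.5,329.8]);d=P[:2]-post;th=np.degrees(np.arctan2(d[1],d[0]));print(th,np.linalg.norm(d),'joint',th+109.3)
a=np.radians(th);n=np.array([np.cos(a),np.sin(a)]);t=np.array([-n[1],n[0]])
s=post+45*n+34*t;print('start',s)
yaw=np.radians(-84);o,R=st();u=np.r_[uA,0]
p=o['ee_pos']
plan([(p+55*u,R),(p+55*u+[0,0,75],R),(np.r_[s,205],Rdown(yaw)),(np.r_[s,114],Rdown(yaw))],vmax=45)
```

```text
(np.float64(101.94642857142857), np.float64(157.0), np.int64(97), np.int64(107), np.int64(153), np.int64(160), 56)
[576.96376701 299.37059681 133.        ]
-41.4425392482248 45.974991188064834 joint 67.85746075177519
start [598.73642674 325.50298852]
t 9.55 p [495.6 221.1 130.4] q [ 0.398  0.433  1.876 -0.     0.833  1.098] F [-0.1 -0.4 -0.1] w 16.2
[[-0.0, 0.765, -0.644], [-0.0, -0.644, -0.765], [-1.0, 0.0, 0.0]]
[0,-0.0001,0.0275,0,0,0],
[0,-0.0001,0.0275,0,0,0],
[-0.0375,0,0,0,0,0],
[-0.0375,0,0,0,0,0],
[0.0001,0.0024,-0.0402,8.78,0.01,-0],
[0.0001,-0.0038,-0.0401,8.78,0.01,-0],
[0.0001,-0.0099,-0.0391,8.78,0.01,-0],
[0.0001,-0.0157,-0.0371,8.78,0.01,-0],
[0.0001,-0.0212,-0.0343,8.78,0.01,-0],
[0.0303,0,0,0,0,0],
[0.0303,0,0,0,0,0],
[0.0303,0,0,0,0,0],
```

Call:
carry_out(
  commands=[
    [0,0,0.0275,0,0,0],
    [0,0,0.0275,0,0,0],
    [-0.0375,0,0,0,0,0],
    [-0.0375,0,0,0,0,0],
    [0,0.0025,-0.04,8.8,0,0],
    [0,-0.004,-0.04,8.8,0,0],
    [0,-0.01,-0.039,8.8,0,0],
    [0,-0.0155,-0.037,8.8,0,0],
  ],
)

```text
t: 10.55
ee_pos: [571.5, 294.7, 208.2]
orientation: [2.096, 0.249, -2.097]
ft_force: [-0.4, 0.3, 1.5]
width: 16.2
```

Run:
```python
from kin import *
st()
plan([((599,326,205),Rdown(rad(-84))),((599,326,114),Rdown(rad(-84)))],vmax=45)
```

```text
t 10.55 p [571.5 294.7 208.2] q [4.570e-01 4.650e-01 1.599e+00 1.000e-03 1.078e+00 1.792e+00] F [-0.4  0.3  1.5] w 16.2
[[-0.0, 0.234, -0.972], [0.0, -0.972, -0.234], [-1.0, -0.0, 0.0]]
[0.0032,-0.024,-0.0341,7.52,0.01,0.03],
[0.0303,0,0,0,0,0],
[0.0303,0,0,0,0,0],
[0.0303,0,0,0,0,0],
```

Call:
carry_out(
  commands=[
    [0.003,-0.024,-0.034,7.5,0,0],
    [0,0,0,0,0,0],
    [0.03,0,0,0,0,0],
    [0.03,0,0,0,0,0],
    [0.025,0,0,0,0,0],
    [0,0,0,0,0,0],
  ],
  grip=1,
)

```text
t: 11.3
ee_pos: [598.6, 326.1, 117.6]
orientation: [2.165, 0.115, -2.168]
ft_force: [0.7, 0.8, -0.5]
width: 0.4
```

Run:
```python
from kin import *
st()
post=np.array([542.5,329.8])
def f(th,off):
    a=rad(th);n=np.array([np.cos(a),np.sin(a)]);t=np.array([-n[1],n[0]]);return np.r_[post+45*n+off*t,114]
R=Rdown(rad(-88))
w=[f(t,17) for t in (-45,-60,-75,-90,-100,-109.3)];print(np.round(w))
plan([(x,R) for x in w],vmax=14)
```

```text
t 11.3 p [598.6 326.1 117.6] q [4.810e-01 6.250e-01 1.557e+00 1.000e-03 9.610e-01 1.945e+00] F [ 0.7  0.8 -0.5] w 0.4
[[-0.001, 0.106, -0.994], [-0.0, -0.994, -0.106], [-1.0, -0.0, 0.001]]
[[586. 310. 114.]
 [580. 299. 114.]
 [571. 291. 114.]
 [560. 285. 114.]
 [551. 283. 114.]
 [544. 282. 114.]]
[0.0018,0.0073,0.007,2.05,0.04,-0],
[0.0018,0.0076,0.0067,2.05,0.04,-0],
[0,0.0104,0.007,0,0,0],
[0,0.0083,0.0094,0,0,0],
[0,0.0055,0.0113,0,0,0],
[0,0.002,0.0081,0,0,0],
[0,0.0006,0.0078,0,0,0],
```

Call:
carry_out(
  commands=[
    [0.001,0.007,0.007,2,0,0],
    [0.001,0.007,0.007,2,0,0],
    [0,0.01,0.007,0,0,0],
    [0,0.008,0.009,0,0,0],
    [0,0.005,0.011,0,0,0],
    [0,0,0,0,0,0],
  ],
)

```text
t: 12.05
ee_pos: [558.6, 284.3, 120.3]
orientation: [2.212, 0.039, -2.201]
ft_force: [1.1, -0.0, -0.6]
width: 0.7
```

Run:
```python
from kin import *
st()
R=Rdown(rad(-88))
plan([(x,R) for x in ((551,283,114),(540,283,114))],vmax=6)
```

```text
t 12.05 p [558.6 284.3 120.3] q [4.520e-01 5.490e-01 1.695e+00 1.000e-03 8.920e-01 1.990e+00] F [ 1.1 -0.  -0.6] w 0.7
[[0.005, 0.032, -0.999], [0.003, -0.999, -0.032], [-1.0, -0.003, -0.005]]
[0.0031,0.0006,0.0038,-0.08,-0.15,0.08],
[0.0031,0.0005,0.0038,-0.08,-0.15,0.08],
[0,-0.0002,0.0055,0,0,0],
[0,-0.0002,0.0055,0,0,0],
```

Call:
carry_out(
  commands=[
    [0.003,0,0.004,0,0,0],
    [0.003,0,0.004,0,0,0],
    [0,0,0.004,0,0,0],
    [0,0,0.003,0,0,0],
    [0,0,0,0,0,0],
  ],
)

```text
t: 12.68
ee_pos: [544.6, 284.8, 114.1]
orientation: [2.217, 0.041, -2.197]
ft_force: [3.0, -1.0, -0.6]
width: 0.1
```

Call:
carry_out(
  commands=[
    [0,0,0.003,0,0,0],
    [0,0,0.002,0,0,0],
    [0,0,0,0,0,0],
  ],
)

```text
t: 13.05
ee_pos: [544.9, 284.9, 114.4]
orientation: [2.229, 0.043, -2.185]
ft_force: [1.5, -0.4, -0.3]
width: 0.4
```

Call:
carry_out(
  commands=[
    [0,0,0.005,0,0,0],
    [0,0,0.005,0,0,0],
  ],
)

```text
t: 13.3
ee_pos: [544.2, 285.4, 115.2]
orientation: [2.252, 0.049, -2.164]
ft_force: [24.6, -2.3, -17.3]
width: 0.5
```

Run:
```python
from kin import *
st()
snap('scene','scene6')
pk=blob('scene6',(22,90,120),(38,255,255),(330,210,60,60));print(pk)
P=plane('scene6',pk[0],pk[1],125);print(P)
d=P[:2]-np.array([542.5,329.8]);print(np.degrees(np.arctan2(d[1],d[0]))+109.3,np.linalg.norm(d))
print(plane('scene6',*blob('scene6',(0,170,90),(6,255,255),(325,205,40,35))[:2],134))
cv2.imwrite('pics/c6.png',cv2.resize(cv2.imread('pics/scene6.png')[190:290,290:410],(600,500)))
```

```text
t 13.3 p [544.2 285.4 115.2] q [ 0.468  0.529  1.75  -0.012  0.824  2.012] F [ 24.6  -2.3 -17.3] w 0.5
[[0.039, 0.035, -0.999], [0.01, -0.999, -0.035], [-0.999, -0.009, -0.04]]kin.py:61: RuntimeWarning: Mean of empty slice.
  return (u.mean()+x,v.mean()+y,u.min()+x,u.max()+x,v.min()+y,v.max()+y,len(u))
  ret = ret.dtype.type(ret / rcount)
Traceback (most recent call last):
  File "kin.py", line 61, in blob
    return (u.mean()+x,v.mean()+y,u.min()+x,u.max()+x,v.min()+y,v.max()+y,len(u))
                                  ~~~~~^^
ValueError: zero-size array to reduction operation minimum which has no identity
```

Call:
carry_out(
  commands=[
    [0,0,-0.01,0,0,0],
    [0,0,-0.015,0,0,0],
    [-0.04,0,0,0,0,0],
    [-0.05,0,0,0,0,0],
    [-0.02,0,0,0,0,0],
    [0,0,0,0,0,0],
  ],
)

```text
t: 14.1
ee_pos: [564.4, 284.5, 227.1]
orientation: [2.24, 0.045, -2.174]
ft_force: [0.0, -0.9, 0.7]
width: 0.4
```

Run:
```python
from kin import *
o,R=st()
snap('scene','scene7')
cv2.imwrite('pics/c7.png',cv2.resize(cv2.imread('pics/scene7.png')[190:290,290:410],(600,500)))
p,R2=pose(cB,uB,rad(57),rad(16),1,10,20)
print(p,np.degrees(np.arctan2(R2[1,1],R2[0,1])))
plan([((500,100,235),Rdown(rad(-84))),(p+[0,0,110],R2),(p+[0,0,5],R2)],vmax=48,amax=9)
```

```text
t 14.1 p [564.4 284.5 227.1] q [ 0.451  0.415  1.631 -0.008  1.065  1.992] F [ 0.  -0.9  0.7] w 0.4
[[0.03, 0.035, -0.999], [0.007, -0.999, -0.034], [-1.0, -0.006, -0.03]]
[ 453.98883661 -202.8690828    71.4846593 ] -95.35838620594468
[-0.0024,0.0364,0.014,-0.8,-0.34,0.05],
[-0.0022,0.0362,0.0145,-0.8,-0.34,0.05],
[-0.0021,0.036,0.015,-0.8,-0.34,0.05],
[-0.002,0.0358,0.0156,-0.8,-0.34,0.05],
[-0.0019,0.0355,0.0161,-0.8,-0.34,0.05],
[0.0076,0.0423,0.0111,1.61,2.28,0.23],
[0.0074,0.0426,0.0102,1.61,2.28,0.23],
[0.0072,0.0429,0.0093,1.61,2.28,0.23],
[0.007,0.0431,0.0083,1.61,2.28,0.23],
[0.0069,0.0433,0.0074,1.61,2.28,0.23],
[0.0067,0.0434,0.0064,1.61,2.28,0.23],
[0.0067,0.0436,0.0055,1.61,2.28,0.23],
[0.0336,0,0.0096,0,0,0],
[0.0336,0,0.0096,0,0,0],
[0.0336,0,0.0096,0,0,0],
```

View pics/c7.png

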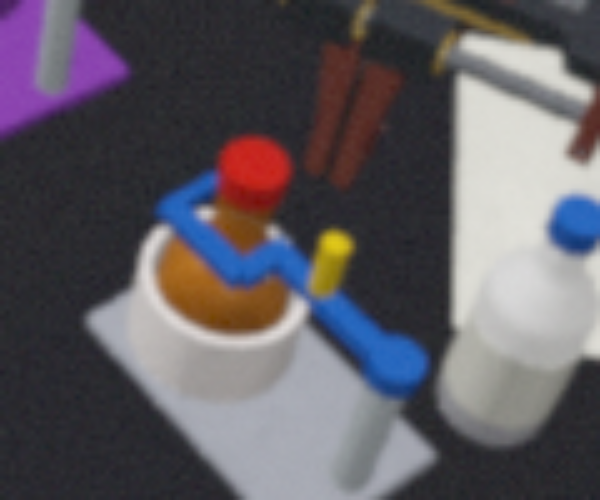

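The amber flask is upright (stopper at crop (254,170)) and the blue fork is closed around its neck. On to the green flask.

Call:
carry_out(
  commands=[
    [-0.002,0.036,0.014,0,0,0],
    [-0.002,0.036,0.0145,0,0,0],
    [-0.002,0.036,0.015,0,0,0],
    [-0.002,0.036,0.0155,0,0,0],
    [-0.002,0.036,0.016,0,0,0],
    [0,0.042,0.011,1.6,2.3,0],
    [0,0.0425,0.01,1.6,2.3,0],
    [0,0.043,0.009,1.6,2.3,0],
  ],
  grip=0.82,
)

```text
t: 15.15
ee_pos: [457.6, -33.2, 219.2]
orientation: [-2.335, 0.044, 2.047]
ft_force: [-0.7, 0.6, 0.2]
width: 15.8
```

Run:
```python
from kin import *
o,R=st()
p,R2=pose(cB,uB,rad(57),rad(16),1,10,20)
plan([(p+[0,0,110],R2),(p+[0,0,5],R2)],vmax=48,amax=9)
```

```text
t 15.15 p [457.6 -33.2 219.2] q [-0.11   0.123  2.069  0.023  0.82   1.493] F [-0.7  0.6  0.2] w 15.8
[[0.131, -0.046, -0.99], [0.002, -0.999, 0.046], [-0.991, -0.008, -0.131]]
[0.0091,0.0425,0.0002,0.65,2.13,0.26],
[0.0093,0.0425,0,0.65,2.13,0.26],
[0.0095,0.0424,-0.0001,0.65,2.13,0.26],
[0.0097,0.0424,-0.0002,0.65,2.13,0.26],
[0.0336,0,0.0096,0,0,0],
[0.0336,0,0.0096,0,0,0],
[0.0336,0,0.0096,0,0,0],
```

Call:
carry_out(
  commands=[
    [0.009,0.0425,0,0.7,2.1,0.3],
    [0.0095,0.0425,0,0.7,2.1,0.3],
    [0.0095,0.0425,0,0.7,2.1,0.3],
    [0.0095,0.0425,0,0.7,2.1,0.3],
    [0,0,0,0,0,0],
  ],
)

```text
t: 15.78
ee_pos: [447.1, -209.0, 174.2]
orientation: [-2.448, 0.126, 1.861]
ft_force: [0.2, -0.9, -0.3]
width: 15.3
```

Run:
```python
from kin import *
o,R=st()
p,R2=pose(cB,uB,rad(57),rad(16),1,10,20)
plan([(p+[0,0,5],R2)],vmax=34,amax=9)
```

```text
t 15.775 p [ 447.1 -209.   174.2] q [-0.532  0.212  2.12   0.207  0.573  0.982] F [ 0.2 -0.9 -0.3] w 15.3
[[0.266, -0.104, -0.958], [-0.027, -0.995, 0.1], [-0.964, -0.001, -0.267]]
[0.0319,-0.0023,0.0067,-0.19,0.16,-0.04],
[0.0319,-0.0023,0.0068,-0.19,0.16,-0.04],
[0.0319,-0.0023,0.0069,-0.19,0.16,-0.04],
```

Call:
carry_out(
  commands=[
    [0.032,-0.002,0.007,0,0,0],
    [0.032,-0.002,0.007,0,0,0],
    [0.028,-0.002,0.006,0,0,0],
    [0,0,0,0,0,0],
  ],
)

```text
t: 16.27
ee_pos: [451.2, -200.5, 75.3]
orientation: [-2.44, 0.123, 1.868]
ft_force: [0.4, -0.1, -1.3]
width: 15.5
```

Run:
```python
from kin import *
o,R=st()
plan([pose(cB,uB,rad(57),rad(28),1,10,4)],vmax=8,amax=4)
snap('top','top8');snap('scene','scene8')
cv2.imwrite('pics/c8.png',np.hstack([cv2.resize(cv2.imread('pics/top8.png')[120:245,290:440],(400,333)),cv2.resize(cv2.imread('pics/scene8.png')[100:225,120:270],(400,333))]))
```

```text
t 16.275 p [ 451.2 -200.5   75.3] q [-0.509  0.417  2.169  0.335  0.33   0.861] F [ 0.4 -0.1 -1.3] w 15.5
[[0.26, -0.103, -0.96], [-0.023, -0.995, 0.101], [-0.965, -0.004, -0.261]]
[0.0017,0.0005,-0.0051,-0.16,3.22,0],
[0.002,0.0005,-0.005,-0.16,3.22,0],
[0.0023,0.0005,-0.0049,-0.16,3.22,0],
[0.0026,0.0005,-0.0047,-0.16,3.22,0],
```

View pics/c8.png

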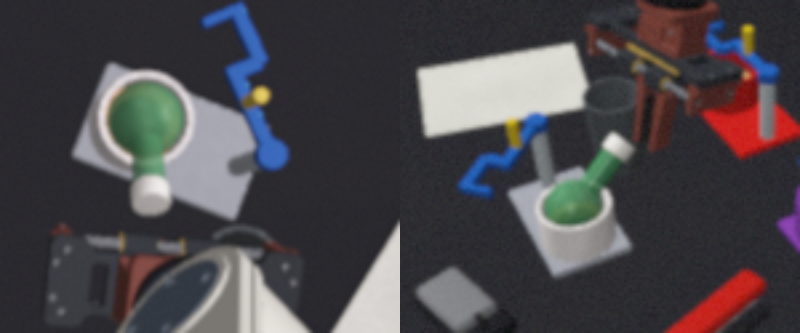

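The open fingers are just outside the white stopper, and clear of the pen cup and the red holder. Next is contact.

Call:
carry_out(
  commands=[
    [0.0015,0.0005,-0.005,0,3.2,0],
    [0.002,0.0005,-0.005,0,3.2,0],
    [0.0025,0.0005,-0.005,0,3.2,0],
    [0.0025,0,-0.004,0,2.5,0],
  ],
)

```text
t: 16.88
ee_pos: [475.5, -203.7, 81.9]
orientation: [-2.627, 0.125, 1.616]
ft_force: [-0.7, 0.1, -0.5]
width: 15.9
```

Run:
```python
from kin import *
th=est(cB,uB)
plan(arc(cB,uB,th-3*np.arange(1,9)),vmax=9,amax=9)
```

```text
t 16.875 p [ 475.5 -203.7   81.9] q [-0.548  0.428  2.238  1.326  0.207 -0.155] F [-0.7  0.1 -0.5] w 15.9
[[0.449, -0.098, -0.888], [-0.04, -0.995, 0.089], [-0.893, -0.004, -0.451]]
theta 55.0 tau 26.8 ell 6.5 lat -1.2
[0.001,0.0012,-0.0041,-0.35,1.21,0.11],
[-0.0024,0,-0.0041,0,0,0],
[-0.0022,-0,-0.0042,0,0,0],
[-0.0022,0,-0.0041,0,-1.26,-0],
[-0.0022,-0,-0.0041,-0,-1.87,-0],
[-0.0021,0,-0.0041,0,-1.87,0],
[-0.002,-0,-0.0041,-0,-1.87,-0],
[-0.0019,-0,-0.0042,0,-1.87,0],
```

Call:
carry_out(
  commands=[
    [0.001,0.001,-0.004,0,1,0],
    [-0.0015,0,-0.004,0,0,0],
    [-0.0022,0,-0.004,0,0,0],
    [-0.0022,0,-0.004,0,-1.2,0],
  ],
)

```text
t: 17.38
ee_pos: [490.0, -205.6, 100.0]
orientation: [-2.633, 0.124, 1.607]
ft_force: [0.3, 0.5, 0.2]
width: 15.9
```

Run:
```python
from kin import *
th=est(cB,uB)
plan(arc(cB,uB,th-3*np.arange(1,9)),vmax=9,amax=9)
```

```text
t 17.375 p [ 490.  -205.6  100. ] q [-0.535  0.397  2.209  1.103  0.223  0.085] F [0.3 0.5 0.2] w 15.9
[[0.455, -0.097, -0.885], [-0.04, -0.995, 0.088], [-0.889, -0.005, -0.457]]
theta 39.8 tau 27.2 ell 8.4 lat -0.7
[-0.0008,0.0006,-0.0038,-0.3,-4.31,0.15],
[-0.002,-0,-0.0041,0,-1.87,-0],
[-0.0019,0,-0.0042,-0,-1.87,0],
[-0.0018,-0,-0.0042,-0,-1.87,0],
[-0.0017,-0,-0.0042,0,-1.87,0],
[-0.0016,0,-0.0043,0,-1.87,-0],
[-0.0015,0,-0.0043,-0,-1.87,-0],
[-0.0015,0,-0.0043,0,-1.87,0],
```

Call:
carry_out(
  commands=[
    [-0.001,0.0005,-0.004,0,-3.5,0],
    [-0.002,0,-0.004,0,-1.9,0],
    [-0.002,0,-0.004,0,-1.9,0],
    [-0.002,0,-0.004,0,-1.9,0],
    [-0.0015,0,-0.004,0,-1.9,0],
  ],
)

```text
t: 18.0
ee_pos: [507.2, -206.2, 123.3]
orientation: [-2.487, 0.111, 1.817]
ft_force: [-0.2, 1.2, 0.5]
width: 15.5
```

Run:
```python
from kin import *
th=est(cB,uB)
plan(arc(cB,uB,np.linspace(th,0,9)[1:]),vmax=9,amax=9)
```

```text
t 18.0 p [ 507.2 -206.2  123.3] q [-0.475  0.369  2.067  0.283  0.435  0.949] F [-0.2  1.2  0.5] w 15.5
[[0.303, -0.093, -0.948], [-0.023, -0.996, 0.09], [-0.953, -0.005, -0.304]]
theta 22.7 tau 17.7 ell 2.9 lat -1.6
[0.0052,0.0017,-0.0035,-0.04,-5.31,0.31],
[-0.0014,0,-0.0041,-0,-1.77,0],
[-0.0013,-0,-0.0041,0,-1.77,-0],
[-0.0012,0,-0.0041,0,-1.77,0],
[-0.0012,-0,-0.0041,-0,-1.77,-0],
[-0.0011,0,-0.0041,-0,-1.77,0],
[-0.001,0,-0.0042,0,-1.77,0],
[-0.0009,-0,-0.0042,-0,-1.77,-0],
```

Call:
carry_out(
  commands=[
    [0.004,0.0015,-0.002,0,-3,0],
    [0.001,0,-0.004,0,-2.4,0],
    [-0.001,0,-0.004,0,-2,0],
    [-0.001,0,-0.004,0,-1.8,0],
    [0,0,0,0,0,0],
  ],
)

```text
t: 18.62
ee_pos: [524.9, -210.1, 133.0]
orientation: [-2.337, 0.109, 2.006]
ft_force: [0.5, -1.0, 0.2]
width: 15.7
```

Run:
```python
from kin import *
th=est(cB,uB)
plan(arc(cB,uB,np.linspace(th,0,5)[1:]),vmax=9,amax=9)
```

```text
t 18.625 p [ 524.9 -210.1  133. ] q [-0.429  0.406  1.926  0.079  0.667  1.176] F [ 0.5 -1.   0.2] w 15.7
[[0.151, -0.092, -0.984], [-0.015, -0.996, 0.091], [-0.988, 0.001, -0.152]]
theta 9.8 tau 8.7 ell 3.0 lat 0.6
[0.0057,-0.0006,-0.0031,0.06,-4.17,-0.06],
[-0.0009,0,-0.0036,-0,-1.52,-0],
[-0.0009,-0,-0.0036,0,-1.52,-0],
[-0.0008,0,-0.0036,0,-1.52,0],
```

Call:
carry_out(
  commands=[
    [0.005,0,-0.002,0,-3,0],
    [0.001,0,-0.0035,0,-2.5,0],
    [0,0,-0.0035,0,-1.8,0],
    [0,0,-0.003,0,-1,0],
    [0,0,0,0,0,0],
  ],
)

```text
t: 19.25
ee_pos: [536.4, -211.0, 131.6]
orientation: [-2.183, 0.105, 2.167]
ft_force: [-1.1, 0.1, 0.3]
width: 15.9
```

Run:
```python
from kin import *
th=est(cB,uB)
snap('scene','scene9')
print(proj('scene9',[*cB,134]))
print(blob('scene9',(0,0,150),(179,60,255),(170,125,40,50)))
cv2.imwrite('pics/c9.png',cv2.resize(cv2.imread('pics/scene9.png')[110:210,130:250],(600,500)))
```

```text
t 19.25 p [ 536.4 -211.   131.6] q [-3.950e-01  4.690e-01  1.807e+00 -1.000e-03  8.570e-01  1.269e+00] F [-1.1  0.1  0.3] w 15.9
[[0.007, -0.093, -0.996], [-0.004, -0.996, 0.093], [-1.0, 0.003, -0.008]]
theta 2.0 tau 0.4 ell 8.8 lat 0.4
[180.74241212 155.71003196]
(np.float64(178.30434782608697), np.float64(151.31159420289856), np.int64(170), np.int64(198), np.int64(129), np.int64(174), 276)
```

View pics/c9.png

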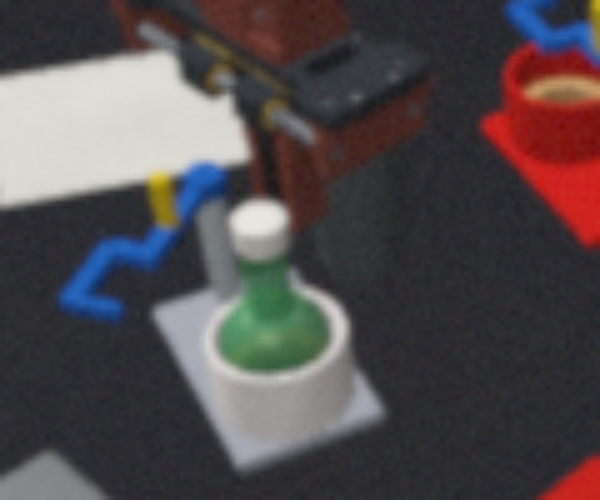

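The green flask is nearly upright; its stopper is at scene pixel (182,156) against (181,156) expected for vertical. One last small push, then I'll retract.

Call:
carry_out(
  commands=[
    [0,0,-0.003,0,-0.5,0],
    [0,0,0,0,0,0],
  ],
)

```text
t: 19.55
ee_pos: [538.6, -211.2, 131.7]
orientation: [-2.173, 0.105, 2.177]
ft_force: [0.2, 0.3, 0.3]
width: 15.4
```

Run:
```python
from kin import *
est(cB,uB)
post=np.array([524.5,-300.5])
n=np.array([41.2,17.5])/44.8;t=np.array([-n[1],n[0]]) # shut = anticlockwise = +t
s=post+45*n-36*t;print('start',s)
o,R=st();p=o['ee_pos'];u=np.r_[uB,0]
yaw=np.radians(-45)
plan([(p+55*u,R),(p+55*u+[0,0,80],R),(np.r_[s,212],Rdown(yaw)),(np.r_[s,116],Rdown(yaw))],vmax=45)
```

```text
t 19.55 p [ 538.6 -211.2  131.7] q [-0.393  0.475  1.795 -0.004  0.871  1.274] F [0.2 0.3 0.3] w 15.4
[[-0.002, -0.093, -0.996], [-0.003, -0.996, 0.093], [-1.0, 0.003, 0.002]]
theta 0.5 tau -0.1 ell 9.2 lat 0.4
start [ 579.94642857 -316.02901786]
t 19.55 p [ 538.6 -211.2  131.7] q [-0.393  0.475  1.795 -0.004  0.871  1.274] F [0.2 0.3 0.3] w 15.4
[[-0.002, -0.093, -0.996], [-0.003, -0.996, 0.093], [-1.0, 0.003, 0.002]]
[0,-0,0.0275,0,0,0],
[0,-0,0.0275,0,0,0],
[-0.04,0.0001,0.0001,0,0,0],
[-0.04,0.0001,0.0001,0,0,0],
[-0,0.0168,-0.0177,-8.39,0.03,-0.02],
[-0,0.0192,-0.015,-8.39,0.03,-0.02],
[-0,0.0211,-0.0121,-8.39,0.03,-0.02],
[-0,0.0227,-0.0089,-8.39,0.03,-0.02],
[-0,0.0237,-0.0054,-8.39,0.03,-0.02],
[-0,0.0243,-0.0019,-8.39,0.03,-0.02],
[0.032,0,0,0,0,0],
[0.032,0,0,0,0,0],
[0.032,0,0,0,0,0],
```

Run:
```python
from kin import *
o,R=st();p=o['ee_pos'];u=np.r_[uB,0]
R2=Rdown(rad(-125));s=np.array([581,-317])
plan([(p+55*u,R),(p+55*u+[0,0,80],R),(np.r_[s,212],R2),(np.r_[s,116],R2)],vmax=45)
```

```text
t 19.55 p [ 538.6 -211.2  131.7] q [-0.393  0.475  1.795 -0.004  0.871  1.274] F [0.2 0.3 0.3] w 15.4
[[-0.002, -0.093, -0.996], [-0.003, -0.996, 0.093], [-1.0, 0.003, 0.002]]
[0,-0,0.0275,0,0,0],
[0,-0,0.0275,0,0,0],
[-0.04,0.0001,0.0001,0,0,0],
[-0.04,0.0001,0.0001,0,0,0],
[-0,0.0254,-0.0268,7.41,0.01,-0.04],
[-0.0001,0.0217,-0.0298,7.41,0.01,-0.04],
[-0.0001,0.0177,-0.0324,7.41,0.01,-0.04],
[-0.0001,0.0133,-0.0344,7.41,0.01,-0.04],
[0.032,0,0,0,0,0],
[0.032,0,0,0,0,0],
[0.032,0,0,0,0,0],
```

Call:
carry_out(
  commands=[
    [0,0,0.0275,0,0,0],
    [0,0,0.0275,0,0,0],
    [-0.04,0,0,0,0,0],
    [-0.04,0,0,0,0,0],
    [0,0.0255,-0.027,7.4,0,0],
    [0,0.022,-0.03,7.4,0,0],
    [0,0.018,-0.032,7.4,0,0],
    [0,0.013,-0.034,7.4,0,0],
  ],
  grip=1,
)

```text
t: 20.55
ee_pos: [578.9, -318.5, 214.5]
orientation: [-1.864, 0.604, 1.865]
ft_force: [-0.2, 0.3, 0.3]
width: 0.4
```

Run:
```python
from kin import *
o,R=st()
R2=Rdown(rad(-125));s=np.array([581,-317])
plan([(np.r_[s,212],R2),(np.r_[s,116],R2)],vmax=34)
```

```text
t 20.55 p [ 578.9 -318.5  214.5] q [-0.52   0.484  1.552 -0.003  1.106  1.677] F [-0.2  0.3  0.3] w 0.4
[[-0.002, -0.585, -0.811], [-0.002, -0.811, 0.585], [-1.0, 0.003, -0.0]]
[0.0025,-0.0024,-0.0008,-0.78,0,-0.15],
[0.032,0,0,0,0,0],
[0.032,0,0,0,0,0],
[0.032,0,0,0,0,0],
```

Call:
carry_out(
  commands=[
    [0,0,0,0,0,0],
    [0.032,0,0,0,0,0],
    [0.032,0,0,0,0,0],
    [0.028,0,0,0,0,0],
    [0,0,0,0,0,0],
  ],
)

```text
t: 21.18
ee_pos: [577.6, -318.1, 120.0]
orientation: [-1.865, 0.601, 1.868]
ft_force: [-0.1, 0.5, 0.6]
width: 0.9
```

Run:
```python
from kin import *
o,R=st()
post=np.array([524.5,-300.5])
def f(th,off):
    a=rad(th);n=np.array([np.cos(a),np.sin(a)]);t=np.array([-n[1],n[0]]);return np.r_[post+45*n-off*t,115]
w=[f(t,17) for t in (23,38,52,60,66.7)];print(np.round(w))
plan([(x,Rdown(rad(-124))) for x in w],vmax=12)
```

```text
t 21.175 p [ 577.6 -318.1  120. ] q [-0.52   0.593  1.611 -0.003  0.938  1.673] F [-0.1  0.5  0.6] w 0.9
[[-0.002, -0.582, -0.813], [-0.001, -0.813, 0.582], [-1.0, 0.002, 0.001]]
[[ 573. -299.  115.]
 [ 570. -286.  115.]
 [ 566. -276.  115.]
 [ 562. -270.  115.]
 [ 558. -266.  115.]]
[0.0025,-0.0065,0.0077,-0.78,0.03,-0.06],
[0.0025,-0.0066,0.0076,-0.78,0.03,-0.06],
[0,-0.0045,0.0043,0,0,0],
[0,-0.0045,0.0043,0,0,0],
[0,-0.0062,0.01,0,0,0],
[0,-0.0024,0.0063,0,0,0],
[0,-0.0013,0.0055,0,0,0],
```

Call:
carry_out(
  commands=[
    [0.002,-0.0065,0.0075,0,0,0],
    [0.002,-0.0065,0.0075,0,0,0],
    [0,-0.0045,0.0045,0,0,0],
    [0,-0.0045,0.0045,0,0,0],
    [0,-0.006,0.008,0,0,0],
    [0,0,0,0,0,0],
  ],
)

```text
t: 21.92
ee_pos: [569.1, -274.2, 120.5]
orientation: [-1.874, 0.6, 1.863]
ft_force: [-0.5, 0.2, 0.3]
width: 0.4
```

Call:
carry_out(
  commands=[
    [0,-0.002,0.005,0,0,0],
    [0,-0.001,0.005,0,0,0],
    [0,0,0.003,0,0,0],
  ],
)

```text
t: 22.3
ee_pos: [560.1, -264.1, 120.6]
orientation: [-1.875, 0.601, 1.862]
ft_force: [1.1, -2.1, -0.2]
width: 0.5
```

Call:
carry_out(
  commands=[
    [0,0,0.004,0,0,0],
    [0,0,0.004,0,0,0],
  ],
)

```text
t: 22.55
ee_pos: [560.0, -263.9, 121.5]
orientation: [-1.894, 0.605, 1.847]
ft_force: [11.9, -9.5, -12.0]
width: 0.6
```

Call:
carry_out(
  commands=[
    [0,0,0.005,0,0,0],
    [0,0,0.005,0,0,0],
  ],
)

```text
t: 22.8
ee_pos: [560.2, -263.7, 122.6]
orientation: [-1.917, 0.61, 1.827]
ft_force: [14.0, -9.8, -10.3]
width: 0.5
```

Hard stop reached. Backing off and lifting clear, then I'll check both.

Call:
carry_out(
  commands=[
    [0,0,-0.01,0,0,0],
    [0,0,-0.02,0,0,0],
    [-0.04,0,0,0,0,0],
    [-0.05,0,0,0,0,0],
    [-0.05,0.045,0.02,0,0,0],
    [-0.04,0.045,0.02,0,0,0],
    [0,0.04,0,0,0,0],
    [0,0,0,0,0,0],
  ],
)

```text
t: 23.8
ee_pos: [471.9, -357.6, 299.8]
orientation: [-1.907, 0.607, 1.836]
ft_force: [-0.7, 0.8, -0.6]
width: 0.5
```

Run:
```python
from kin import *
st()
snap('top','top10');snap('scene','scene10')
t=cv2.imread('pics/top10.png');s=cv2.imread('pics/scene10.png')
def c(i,x,y,w=100,h=75): return cv2.resize(i[y:y+h,x:x+w],(400,300),interpolation=cv2.INTER_CUBIC)
cv2.imwrite('pics/c10.png',np.vstack([np.hstack([c(t,80,145),c(t,310,115)]),np.hstack([c(s,300,200),c(s,135,125)])]))
for n,c,r,a,po in(('A',cA,(80,150,60,50),-109.3,(542.5,329.8)),('B',cB,(340,130,60,60),66.7,(524.5,-300.5))):
  try:
    b=blob('top10',(22,90,120),(38,255,255),r);P=plane('top10',b[0],b[1],133);d=P[:2]-np.array(po);print(n,'peg',b[-1],P.round(1),'joint deg',np.degrees(np.arctan2(d[1],d[0]))-a)
  except Exception as e: print(n,e)
  print(n,'stopper top expected top/scene',proj('top10',[*c,141]),proj('scene10',[*c,141]))
```

```text
t 23.8 p [ 471.9 -357.6  299.8] q [-0.67   0.278  1.656  0.003  1.17   1.517] F [-0.7  0.8 -0.6] w 0.5
[[0.031, -0.579, -0.815], [-0.021, -0.815, 0.579], [-0.999, -0.001, -0.038]]
A peg 42 [527.3 285.2 133. ] joint deg 0.47686492833038585
A stopper top expected top/scene [129.80334572 187.86001824] [340.75709707 222.51977548]
B peg 23 [ 542.8 -259.   133. ] joint deg -0.45850800888720755
B stopper top expected top/scene [353.34850065 158.1097323 ] [180.36085579 153.68951928]
```

View pics/c10.png

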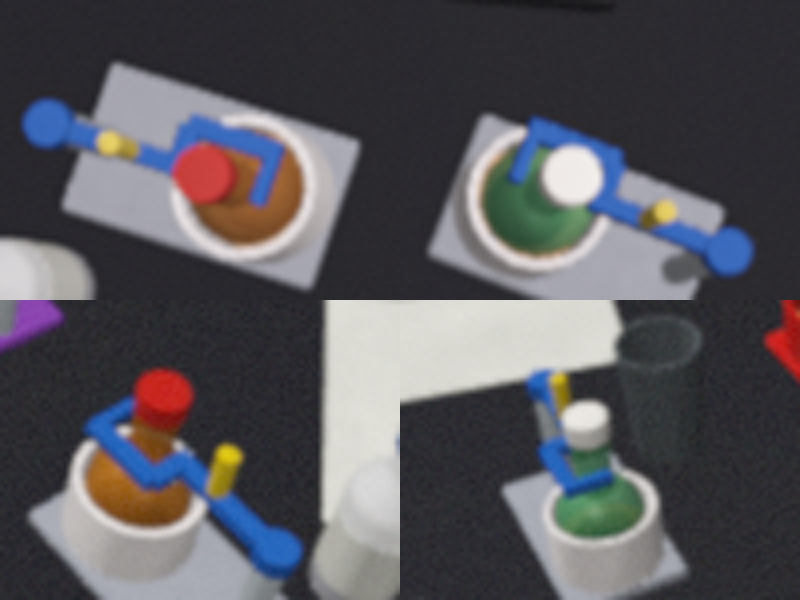

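Run:
```python
from workcell import ctrl
print(ctrl.close_job())
```

```text
the job is handed in; nothing more can be done
None
```

I stood both flasks upright in their cups, closed both blue keepers against their hard stops, and handed the job in at about 24 s. No verdict was reported.

**What I did:** I opened the amber holder's keeper first, because it was almost shut and in the way. I then pushed each stopper up along its arc, with the necks cradled between the part-open fingers. The wrist readings I took after each step were about 1 to 2 N while raising. The only higher forces were when pressing each keeper's peg against its stop, about 30 N for amber and 20 N for green.

**Last checks (overhead and side cameras, gripper lifted well clear):**

| | Amber flask | Green flask |
|---|---|---|
| Stopper offset from the upright position, overhead camera | about 1 pixel (about 2 mm, 1–2°) | under 1 pixel |
| Keeper angle, measured from the peg | about 0.5° | about −0.5° (shut, within measuring error) |
| Fork around the neck | yes | yes |

- **Disagreement:** early on, the two cameras disagreed by about 3–9 mm on the holders' positions. The cup rims were the worst, because they are hard to read in the side view. I used the overhead values.
- **Not measured:** I did not measure bulb height or bulb centring separately; both bulbs look seated in the final pictures. I didn't measure the other desk items afterwards, and I kept the planned moves clear of them. The gel bottle and pen cup stand in the same place in the last pictures.
- **Failed check:** one picture check failed because the gripper hid the amber peg. I repeated it after backing away.

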